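Pack the last spice jar into the sliding-stop rack

ROBOT

A 6-joint arm with a two-finger parallel gripper is mounted at the origin on a cart in front of the work surface, level with it; the furniture and walls round the work are solid. World frame = base frame: x ahead of the robot, y to its left, z up, the work surface at z = 0. Lengths are in m, angles in rad, forces in N, time in s.
With the tool pointing down it reaches from about 0.325 to 0.875 m from the base axis. Payload 4.4 kg.
Tool frame: the origin (TCP) lies at the very end of the fingers, on their centre line; the grasp point (between the pads) lies 19 mm behind it; z points along the fingers, y is the line along which they close (so a half turn about z gives the same grasp; the last joint's range is limited). The gripper opens to 85 mm and grips with 20 to 120 N. Pads are 22 mm wide; open, the fingers measure 114 mm over their backs; the gripper's body (76 mm by 85 mm) begins 54 mm behind the grasp point. The pads swing forward as they close: fully open they stand 13 mm farther back than shut.
Start: joints at [-1.264, 0.207, 1.542, -0, 1.393, -0.15], TCP at [0.254, -0.516, 0.2] pointing down, gripper open.
Joint ranges: [-2.73, 2.73], [-0.86, 2.22], [0.23, 2.46], [-1.11, 4.25], [0.08, 2.63], [-2.82, 2.82]. Speed limits (rad/s): [2.79, 2.79, 3.14, 3.14, 3.14, 3.14].

INTERFACE

Orientations are given as a unit quaternion [w, x, y, z].
In Python, from cell import r gives the robot as it stands. The module is installed in compiled form; this text tells all that it offers.
- The arm moves only by the tool servo_tool, never from a script. Its argument "targets" is one flat list of numbers, 5 for each row, row after row: the finger opening in mm, from 0 to 85.4, then the shift along the tool's x, y, z in mm, then the turn about the tool's z in degrees. A call has 1 to 8 rows; each row shifts and turns the commanded pose from where the row before left it, along the tool's axes as they then stand; what a row does not reach is not made up. A row lasts 1/10 s, in which the tool goes at most 50 mm and 8.59 degrees, less where a joint would pass 70% of its speed; a pose out of reach is approached as far as the arm can. A call is refused whole if a number of a shift passes 50 or a number of a turn 8.59, either way. A call with a gripper value outside its range is refused whole. The fingers move at their own pace and stop on an object; "newtons" is the grip in N (left out, the last holds). Time passes only in rows, so rows that do not move let the fingers close. It gives the time, the measured TCP pose, the force, the opening and the grip force at its end, in the units of the state.
- r.state(): the state, without advancing time (a new reading comes with each control period).
- r.get_image(name): name is "scene" or "top" or "wrist"; returns a dict with "color" (480x640x3 uint8, red, green, blue), "fx", "fy", "cx", "cy" (pixels), "dist" ([k1, k2, p1, p2, k3] as OpenCV has them; the pictures are not rectified), "camera_from_world" (4x4, takes a point from world to camera coordinates). Camera axes: x right, y down, z forward; pixel columns grow to the right and rows downward; lengths in m; the calibration is good to about 2 mm. A picture is of the moment at which its call begins. There is no depth.
- r.finish_job(): hands the job in; it is judged then, once.
Trained networks look in the newest picture that a camera, given by its name, has taken for a name from the list of things; names that differ only in an ending like _2 or _b are one class to them, and where a whole thing is asked for, a point or a joint stands for the part that bears it (a point fixed in the world has none). Each returns a list of dicts, best first, with "conf" (0 to 1); they miss things now and then, are a little off and sometimes report something else, mostly with a low value. They report only what shows in the picture. A call takes as long as a camera call. They do not tell look-alikes from the thing itself.
- r.regions_of(camera, target): "region" (480x640 bool, what is visible of it) and "rect" ([left, top, right, bottom] in pixels, round what is visible of it).
- r.spot_point(camera, target): "location" ([column, row] in pixels: a listed point, or the origin of a listed thing).
The state is a dict: "t": time; "qpos": joint angles; "qvel": joint speeds; "effort": joint torques, N m; "position": TCP position; "eef_rot": TCP orientation; "contact_force": force on the tool from outside, world axes, zero at the start; "ft_torque": the same for the moment, N m; "grip_width": finger opening in m; "gripper_force": force on a finger pad.
Only numpy, scipy, OpenCV 4.12 (cv2) and the standard library are available. Lean on these libraries where they do the work, as an engineer would, in place of code of your own. Each camera call takes 0.05 s, during which the arm holds its last target. There are 200 camera calls.

TASK

One spice jar with a green cap has been left standing on the worktop. Set it down gently (do not drop it), upright, in the wooden spice rack, in the free space between the two jars already there and the sliding end stop; then slide the stop by its red grip towards the jars until the row of three stands snug against the rack's end wall. Let go, and leave the other things on the worktop where they are.

Things in the scene. Friction and masses are not known exactly. Their poses are not given: they have to be found in the camera images.
- spice_jar: The loose spice jar to be packed: upright round glass jar with a green cap, 45 mm diameter, 105 mm tall, about 0.11 kg, standing on the worktop (z = 0). Origin: centre of its underside; z up along the jar. Can be gripped from above across any diameter. (A wall cabinet hangs over the back of the worktop, front at x = 0.62 m, underside 0.65 m up: lift no higher than needed.)
- rack: Wooden spice rack, fixed, 76 mm wide (its x), 280 mm long (y -145 to +135 mm). Origin: on the worktop under the middle of its 60 mm wide channel; z up. The channel runs along y; floor 8 mm above the origin; side rails at x = -30 and +30 mm rise to 33 mm. The fixed end wall closes the +y end (robot's left; yaw within 0.25 rad): inner face at y = +125 mm, top at 80 mm. The stop slides at the -y end.
- end_stop (a joint): Travel of the white end stop along the rack's +y (towards the end wall), m, range 0 to 0.15, starts at 0 to 0.025. Its jar-side face (54 mm wide, top 75 mm above the worktop) is at rack y = -0.085 + value. Three jars tight in a straight row: value about 0.076 (to 0.082 if zigzag). Friction about 2 N; stays where it is left.
- stop_grip (a point): Point on the stop's upright red grip, a post 26 mm wide across the channel (rack x) and 14 mm thick along it (y), to be pinched from above across x. The point is on its middle line, 116 mm above the worktop, 3 mm below its top, 38 mm behind (-y) the jar-side face. The post stands free from 75 mm above the worktop up. Axes as the rack's.
- rack_jar_1: Green-capped spice jar of the same size (45 mm diameter, 105 mm tall) already standing in the rack next to the end wall, loose; origin centre of its underside, which stands on the channel floor, about rack y = +99 mm.
- rack_jar_2: Second green-capped spice jar, same size, already standing loose in the rack, on the stop's side of the first; origin centre of its underside, about rack y = +49 mm. At the start at least 80 mm of channel is free between it and the end stop's face.
- jam_jar: Bystander: jam jar with a grey lid, 62 mm diameter, 86 mm tall, on the worktop; origin centre of its underside. Leave it where it is.
- kitchen_timer: Bystander: round kitchen timer, red top on a white base, 70 mm diameter, 58 mm tall; origin centre of its underside. Leave it where it is.
- tuna_tin: Bystander: flat round food tin, 86 mm diameter, 40 mm tall; origin centre of its underside. Leave it where it is.
Mind the look-alikes: they are no part of the job. What is shaped like the rack_jar_1 but blue is not meant.

How it is judged:
On the way, in this order (a step that is already met when the one before it is completed fails the run):
1. the loose spice jar stands upright in the channel between the rack's jars and the stop (x of spice_jar in the frame of rack between -0.015 and 0.015 m and y of spice_jar in the frame of rack below 0.125 m and y of spice_jar in the frame of stop_grip above 0.045 m and z of spice_jar in the frame of rack between 0 and 0.015 m and angle between spice_jar's own z axis and vertical below 0.17 rad), for 0.2 s.
2. the end stop is pushed snug against the row (value of joint end_stop above 0.066 m), for 0.2 s.
At the end, for the whole second after the job is handed in: All three spice jars stand upright (within about 10 degrees) on the channel floor of the rack, within 15 mm of its centre line, between the end wall and the stop; the stop is snug, with at most about 10 mm of slack left in the row (its travel over 0.066 m); everything is at rest and released (all of step 1 and x of rack_jar_1 in the frame of rack between -0.015 and 0.015 m and y of each of rack_jar_1, rack_jar_2 in the frame of rack below 0.125 m and y of each of rack_jar_1, rack_jar_2 in the frame of stop_grip above 0.045 m and z of rack_jar_1 in the frame of rack between 0 and 0.015 m and angle between each of rack_jar_1, rack_jar_2's own z axis and vertical below 0.17 rad and x of rack_jar_2 in the frame of rack between -0.015 and 0.015 m and z of rack_jar_2 in the frame of rack between 0 and 0.015 m and value of joint end_stop above 0.066 m and linear speed of each of spice_jar, rack_jar_1, rack_jar_2 below 0.02 m/s and velocity of joint end_stop below 0.01 m/s and contact force between the fingers and spice_jar below 0.1 N); the robot touches nothing.
It fails at once if jam jar was moved by more than 30 mm or knocked over (distance of jam_jar from where it was at the start of the episode above 0.03 m or angle between jam_jar's own z axis and vertical above 0.5 rad).
It fails at once if kitchen timer was moved by more than 30 mm or knocked over (distance of kitchen_timer from where it was at the start of the episode above 0.03 m or angle between kitchen_timer's own z axis and vertical above 0.5 rad).
It fails at once if tuna tin was moved by more than 30 mm or knocked over (distance of tuna_tin from where it was at the start of the episode above 0.03 m or angle between tuna_tin's own z axis and vertical above 0.5 rad).
It fails at once if a spice jar was knocked over (angle between any of spice_jar, rack_jar_1, rack_jar_2's own z axis and vertical above 0.8 rad).
It fails at once if the loose spice jar was dropped (fell freely by more than about 25 mm) (contact force between the fingers and spice_jar below 0.05 N and linear speed of spice_jar above 0.7 m/s).
It also fails if it takes over 45 s, if anything falls off the work surface, if the arm or the gripper's body presses on something with over 40 N, if the wrist force passes 120 N, or if a joint passes its speed limit or range.

## Working session

There is one attempt and no reset: what is moved stays moved. The work goes in short steps, Python scripts to look and compute and a tool call to move; the robot and the scene stay as the last step left them, time stands still between calls to the robot, and variables do not carry over. Pictures are saved under pics/ and viewed, at most 10 in all, crops included, and the job is handed in when it is done.

Besides the shell and the picture viewer there is one more tool, called after ">>>" as a command line: name --argument value ..., lists and objects as JSON in quotes. servo_tool: Moves the arm, as the interface text tells. Its arguments: {"type":"object","properties":{"targets":{"type":"array"},"newtons":{"type":"number"}},"required":["targets"]}

```bash
mkdir -p pics
cat > h.py <<'E'
import numpy as np, cv2
from cell import r
def ray(im,px):
    K=np.array([[im['fx'],0,im['cx']],[0,im['fy'],im['cy']],[0,0,1]])
    u=cv2.undistortPoints(np.array([[px]],float),K,np.array(im['dist'],float))[0,0]
    T=np.array(im['camera_from_world']);R=T[:3,:3];c=-R.T@T[:3,3]
    return c,R.T@np.array([u[0],u[1],1])
def onz(im,px,z):
    c,d=ray(im,px);return c+d*(z-c[2])/d[2]
def save(im,n): cv2.imwrite(f'pics/{n}.png',im['color'][:,:,::-1])
E
python3 - <<'E'
from h import *
zs={'spice_jar':0,'rack':0,'stop_grip':.116,'rack_jar_1':.008,'jam_jar':0,'kitchen_timer':0,'tuna_tin':0}
pics=[]
for cam in ('top','scene'):
    im=r.get_image(cam);pics.append(im['color'][:,:,::-1])
    save(im,cam+'0')
    print(cam, ray(im,[320,240])[0].round(3))
    for n,z in zs.items():
        for d in r.spot_point(cam,n)[:5]:
            print(n,round(d['conf'],2),np.round(d['location']),onz(im,d['location'],z)[:2].round(3))
s=r.state();print(s['t'],s['position'],s['eef_rot'],s['grip_width'])
E
```

```text
top [ 0.296 -0.01   1.417]
spice_jar 0.94 [440. 286.] [ 0.471 -0.269]
rack 0.71 [267. 268.] [0.504 0.13 ]
stop_grip 0.82 [313. 265.] [0.496 0.021]
rack_jar_1 0.97 [184. 283.] [0.463 0.32 ]
rack_jar_1 0.78 [249. 260.] [0.521 0.171]
rack_jar_1 0.76 [225. 258.] [0.523 0.227]
jam_jar 0.89 [487. 275.] [ 0.496 -0.382]
kitchen_timer 0.97 [374. 300.] [ 0.434 -0.119]
tuna_tin 0.7 [410. 221.] [ 0.622 -0.202]
scene [-0.167 -1.136  0.87 ]
spice_jar 0.7 [349. 321.] [ 0.463 -0.263]
rack 0.92 [280. 235.] [0.521 0.14 ]
stop_grip 0.79 [292. 218.] [0.493 0.024]
rack_jar_1 0.94 [230. 211.] [0.463 0.325]
rack_jar_1 0.66 [301. 191.] [0.696 0.318]
rack_jar_1 0.58 [267. 220.] [0.525 0.219]
rack_jar_1 0.57 [273. 228.] [0.519 0.173]
jam_jar 0.88 [390. 350.] [ 0.479 -0.387]
kitchen_timer 0.56 [302. 288.] [ 0.442 -0.1  ]
tuna_tin 0.62 [392. 282.] [ 0.635 -0.201]
0.8 [ 0.25360814 -0.51603981  0.19979043] [-3.75025858e-06  9.74026407e-01  2.26434447e-01 -1.14199022e-05] 0.08541571445439419
```

View pics/top0.png

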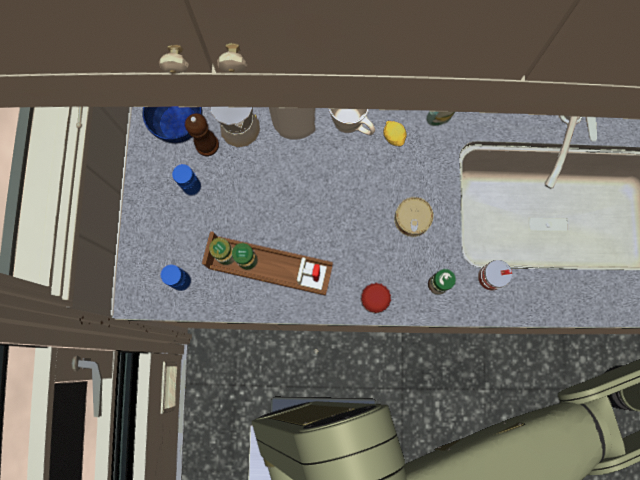

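View pics/scene0.png

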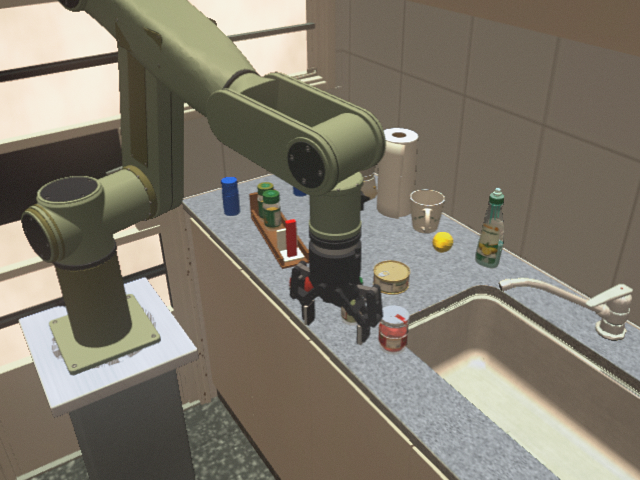

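The top view shows the loose jar's cap at (443,281), the rack's jars at (220,247) and (243,254), and the red grip near (315,270). The blue jars at (174,277) and (185,178) are look-alikes. The scene view agrees with this. Next I'll refine the positions from the colours.

Run:
```python
from h import *
im=r.get_image('top');hsv=cv2.cvtColor(im['color'],cv2.COLOR_RGB2HSV)
g=cv2.inRange(hsv,(40,90,30),(90,255,255));n,l,st,c=cv2.connectedComponentsWithStats(g)
for i in range(1,n):
    if st[i,4]>60: print('green',st[i],c[i].round(1),onz(im,c[i],.105)[:2].round(3),onz(im,c[i],.113)[:2].round(3))
red=cv2.inRange(hsv,(0,150,80),(6,255,255))|cv2.inRange(hsv,(174,150,80),(180,255,255));n,l,st,c=cv2.connectedComponentsWithStats(red)
for i in range(1,n):
    if st[i,4]>20: print('red',st[i],c[i].round(1),onz(im,c[i],.116)[:2].round(3))
d=r.regions_of('top','rack')[0]
ys,xs=np.nonzero(d['region']);P=np.array([onz(im,p,.033)[:2] for p in zip(xs,ys)],np.float32)
(cx,cy),(w,h),a=cv2.minAreaRect(P);print(cx,cy,w,h,a,cv2.boxPoints(((cx,cy),(w,h),a)).round(3).tolist())
for n in ('stop_grip','spice_jar'):
    for d in r.regions_of('top',n): print(n,d['conf'],d['rect'])
```

```text
green [213 241  13  13 102] [219.2 247. ] [0.532 0.224] [0.53  0.223]
green [232 243  21  22 330] [242.1 253.2] [0.519 0.174] [0.518 0.173]
green [434 269  21  21 254] [444.1 280.3] [ 0.469 -0.26 ] [ 0.468 -0.258]
red [312 264   8  15  78] [315.7 270.6] [0.484 0.015]
red [502 270  10   5  25] [506.  272.1] [ 0.488 -0.393]
red [362 283  29  30 644] [375.6 297.6] [ 0.429 -0.112]
0.5095164775848389 0.12906816601753235 0.2931726574897766 0.0894584134221077 77.26297760009766 [[0.4339999854564667, -0.004000000189989805], [0.5210000276565552, -0.024000000208616257], [0.5849999785423279, 0.2619999945163727], [0.49799999594688416, 0.28200000524520874]]
stop_grip 0.97 [298.2, 253.8, 325.9, 287.3]
spice_jar 0.75 [426.3, 270.2, 455.7, 293.7]
```

>>> servo_tool --targets '[85, 40, 0, 0, -8.5, 85, 40, 0, 0, -8.5, 85, 30, -20, 0, -8.5, 85, 30, -20, 0, -8.5, 85, 20, -20, 0, -8.5, 85, 20, -20, 0, -8.5]'

```text
t: 1.6
position: [0.3151, -0.3499, 0.1998]
eef_rot: [0.0, 0.779, 0.627, 0.0]
contact_force: [0.7, 0.1, 0.4]
grip_width: 0.0849
gripper_force: 0.0
```

>>> servo_tool --targets '[85, 25, 27, 0, 0, 85, 25, 27, 0, 0, 85, 25, 27, 0, 0, 85, 25, 27, 0, 0, 85, 21, 23, 0, 0, 85, 0, 0, 0, 0]'

```text
t: 2.2
position: [0.4721, -0.2605, 0.1999]
eef_rot: [0.0, 0.78, 0.625, 0.001]
contact_force: [-0.8, 0.6, 0.5]
grip_width: 0.0852
gripper_force: 0.0
```

Run:
```python
from h import *
im=r.get_image('wrist');save(im,'w1')
hsv=cv2.cvtColor(im['color'],cv2.COLOR_RGB2HSV)
g=cv2.inRange(hsv,(40,90,30),(90,255,255));n,l,st,c=cv2.connectedComponentsWithStats(g)
for i in range(1,n):
    if st[i,4]>300: print('green',st[i],c[i].round(1),onz(im,c[i],.105)[:2].round(3))
print(ray(im,[320,240]))
for d in r.spot_point('wrist','spice_jar'): print(d['conf'],d['location'],onz(im,d['location'],0))
s=r.state();print(s['t'],s['position'],s['eef_rot'])
```

```text
green [ 296  197   56   60 2038] [322.6 227.2] [ 0.473 -0.257]
(array([ 0.48891145, -0.18900505,  0.37383178]), array([-0.07196047, -0.27710394, -0.95821367]))
0.92 [324.0, 201.8] [ 0.47451755 -0.25624945  0.        ]
2.3 [ 0.46945121 -0.26215181  0.19962291] [-1.83521383e-04  7.81142314e-01  6.24352898e-01 -3.31981663e-04]
```

View pics/w1.png

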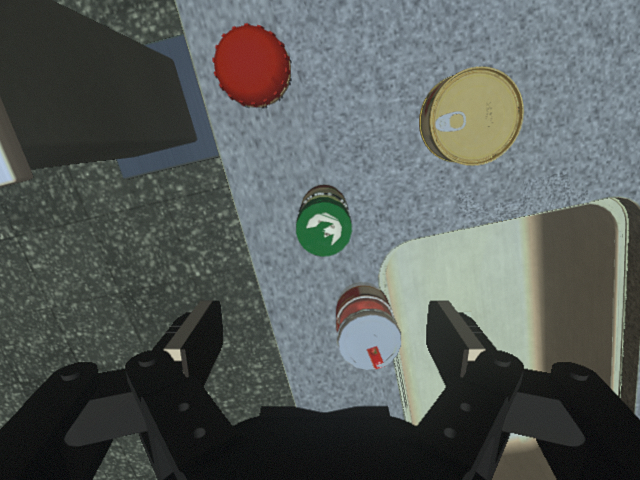

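The wrist picture shows the green cap at (323,227), the jam jar at (368,335) and the timer at (252,65). The jar is about 5 mm ahead in tool x and 2 mm in tool y. I'll descend and grip.

>>> servo_tool --targets '[85, 5, 2, 30, 0, 85, 0, 0, 40, 0, 85, 0, 0, 40, 0, 85, 0, 0, 28, 0, 85, 0, 0, 0, 0, 20, 0, 0, 0, 0, 20, 0, 0, 0, 0, 20, 0, 0, 0, 0]' --newtons 30

```text
t: 3.1
position: [0.4738, -0.2596, 0.0643]
eef_rot: [0.002, 0.782, 0.624, 0.0]
contact_force: [-4.7, 0.8, 18.9]
grip_width: 0.0436
gripper_force: 28.8
```

>>> servo_tool --targets '[20, 0, 0, 0, 0, 20, 0, 0, 0, 0]'

```text
t: 3.3
position: [0.474, -0.2595, 0.0645]
eef_rot: [0.002, 0.782, 0.624, 0.0]
contact_force: [-0.8, -0.3, 7.1]
grip_width: 0.0432
gripper_force: 30.1
```

>>> servo_tool --targets '[20, 0, 0, -30, 0, 20, 0, 0, -45, 0, 20, 0, 0, -45, 0, 20, 0, 0, -32, 0, 20, 25, -5, 0, 0, 20, 40, -6, 0, 0, 20, 40, -6, 0, 0, 20, 40, -6, 0, 0]'

```text
t: 4.1
position: [0.4823, -0.1103, 0.2146]
eef_rot: [0.001, 0.782, 0.623, 0.001]
contact_force: [0.3, 1.0, -1.1]
grip_width: 0.0435
gripper_force: 31.1
```

>>> servo_tool --targets '[20, 40, -6, 0, 0, 20, 40, -6, 0, 0, 20, 40, -6, 0, 0, 20, 40, -6, 0, 0, 20, 40, -3, 0, 0, 20, 20, -2, 0, 0, 20, 0, 0, 0, 0]'

```text
t: 4.8
position: [0.5028, 0.1121, 0.2144]
eef_rot: [0.0, 0.78, 0.625, 0.001]
contact_force: [-0.2, -0.7, -0.1]
grip_width: 0.0435
gripper_force: 31.1
```

Run:
```python
from h import *
im=r.get_image('wrist');save(im,'w2')
for n,z in (('spice_jar',.15),('rack_jar_1',.008),('rack',0),('stop_grip',.116)):
    for d in r.spot_point('wrist',n): print(n,round(d['conf'],2),np.round(d['location']),onz(im,d['location'],z)[:2].round(3))
s=r.state();print(s['t'],s['position'],s['eef_rot'],s['grip_width'])
```

```text
spice_jar 0.83 [320. 240.] [0.502 0.114]
rack_jar_1 0.73 [321.  90.] [0.527 0.227]
rack_jar_1 0.57 [324. 144.] [0.518 0.175]
rack 0.89 [326. 187.] [0.511 0.129]
5.05 [0.50273244 0.10834076 0.21393944] [ 2.00044150e-04  7.82104539e-01  6.23147212e-01 -3.37883290e-05] 0.04301682003366449
```

View pics/w2.png

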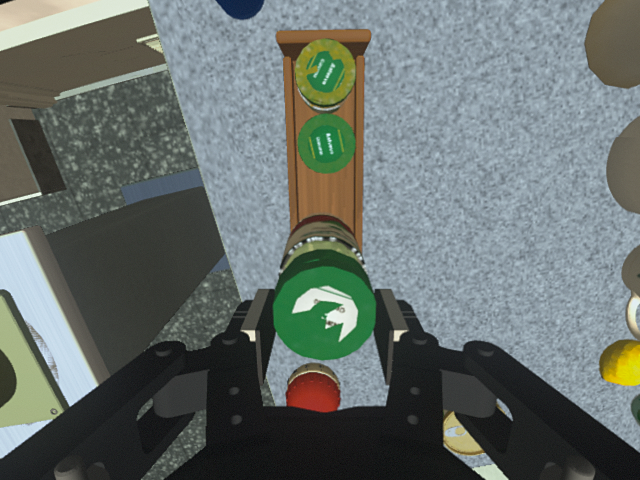

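The wrist picture shows the held jar's cap at (325,305), the rack's jars at (325,75) and (327,143), and the rack's rails running about vertically (left edge x≈286–291, right edge x≈366–362). Next I'll measure the centre line from the rail edges.

Run:
```python
from h import *
im=r.get_image('wrist');s=r.state()
m=r.regions_of('wrist','rack')[0]['region']
f=[]
for v in range(62,205,8):
    # outer edges from picture colour: wood vs grey
    hsv=cv2.cvtColor(im['color'],cv2.COLOR_RGB2HSV)
    w=(hsv[v,:,1]>90)&(hsv[v,:,0]<20); xs=np.nonzero(w[270:385])[0]+270
    a=onz(im,[xs[0],v],.033);b=onz(im,[xs[-1]+1,v],.033);f.append([*a[:2],*b[:2]])
    if v%24==6 or v<70: print(v,xs[0],xs[-1],np.round(np.hypot(*(a-b)[:2]),4))
f=np.array(f);mid=(f[:,:2]+f[:,2:])/2
for P in (f[:,:2],f[:,2:],mid): k=np.polyfit(P[:,1],P[:,0],1);print('x=%.4f+%.4f*y, at y=.11: %.4f'%(k[1],k[0],np.polyval(k,.11)))
R=cv2.Rodrigues
q=s['eef_rot'];print('phi',np.degrees(2*np.arctan2(q[2],q[1])),s['position'])
# end wall inner/outer edge, and cap of jar2
for px,z in (([325,56],.08),([327,142],.113),([324,75],.113),([325,305],.25)):print(onz(im,px,z)[:2])
```

```text
62 282 362 0.0747
78 283 362 0.0746
102 284 362 0.0749
126 285 361 0.0742
150 286 361 0.0745
174 287 361 0.0749
198 289 361 0.0743
x=0.4453+0.2055*y, at y=.11: 0.4679
x=0.5207+0.2092*y, at y=.11: 0.5438
x=0.4830+0.2074*y, at y=.11: 0.5058
phi 77.07556873396672 [0.50277322 0.10826999 0.21390559]
[0.53476309 0.23893286]
[0.5214258  0.17434675]
[0.52969923 0.22050708]
[0.50489951 0.11084079]
```

>>> servo_tool --targets '[20, 0, 2, 0, -1.2, 20, 0, 0, 30, 0, 20, 0, 0, 40, 0, 20, 0, 0, 35, 0, 20, 0, 0, 20, 0, 20, 0, 0, 10, 0, 20, 0, 0, 2, 0, 20, 0, 0, 0, 0]'

```text
t: 5.95
position: [0.5056, 0.1088, 0.0776]
eef_rot: [0.0, 0.775, 0.632, 0.001]
contact_force: [-0.2, 0.3, -0.8]
grip_width: 0.0431
gripper_force: 31.1
```

>>> servo_tool --targets '[20, 0, 0, 2, 0, 20, 0, 0, 0, 0]'

```text
t: 6.15
position: [0.5058, 0.109, 0.076]
eef_rot: [0.001, 0.775, 0.632, 0.001]
contact_force: [-0.4, 0.6, -1.2]
grip_width: 0.0433
gripper_force: 31.1
```

Force is about -1.2 N, the jar's own weight. There are about 3 mm left.

>>> servo_tool --targets '[20, 0, 0, 2, 0, 20, 0, 0, 0.5, 0, 20, 0, 0, 0, 0]'

```text
t: 6.45
position: [0.505, 0.109, 0.0727]
eef_rot: [0.0, 0.775, 0.632, 0.0]
contact_force: [-0.9, 0.3, 0.6]
grip_width: 0.0438
gripper_force: 31.2
```

>>> servo_tool --targets '[20, 0, 0, 1, 0, 20, 0, 0, 0, 0]'

```text
t: 6.65
position: [0.5053, 0.1092, 0.0726]
eef_rot: [0.0, 0.775, 0.632, 0.0]
contact_force: [-2.1, 0.7, 7.1]
grip_width: 0.0434
gripper_force: 31.8
```

>>> servo_tool --targets '[50, 0, 0, 0, 0, 60, 0, 0, 0, 0, 75, 0, 0, 0, 0, 75, 0, 0, 0, 0, 75, 0, 0, -15, 0, 75, 0, 0, -40, 0, 75, 0, 0, -45, 0, 75, 0, 0, -40, 0]'

```text
t: 7.45
position: [0.5046, 0.1089, 0.2129]
eef_rot: [0.0, 0.775, 0.632, 0.0]
contact_force: [1.5, 0.4, 1.0]
grip_width: 0.0752
gripper_force: 0.0
```

>>> servo_tool --targets '[75, -40, 0, 0, 0, 75, -40, 0, 0, 0, 75, -40, 0, 0, 0, 75, -20, 0, 0, 0, 75, 0, 0, 0, 0]'

```text
t: 7.95
position: [0.476, -0.0304, 0.2112]
eef_rot: [0.0, 0.776, 0.63, -0.0]
contact_force: [0.1, -0.3, 0.7]
grip_width: 0.0749
gripper_force: 0.0
```

Run:
```python
from h import *
im=r.get_image('wrist');save(im,'w3')
hsv=cv2.cvtColor(im['color'],cv2.COLOR_RGB2HSV)
for n,z in (('rack_jar_1',.008),('rack',0),('stop_grip',.116)):
    for d in r.spot_point('wrist',n): print(n,round(d['conf'],2),np.round(d['location']),onz(im,d['location'],z)[:2].round(4))
for nm,g in (('green',cv2.inRange(hsv,(40,90,30),(90,255,255))),('red',cv2.inRange(hsv,(0,150,80),(6,255,255))|cv2.inRange(hsv,(174,150,80),(180,255,255)))):
    n,l,st,c=cv2.connectedComponentsWithStats(g)
    for i in range(1,n):
        if st[i,4]>200: print(nm,st[i],c[i].round(1),onz(im,c[i],.113)[:2].round(4))
s=r.state();print(s['t'],s['position'],s['eef_rot'],s['grip_width'])
```

```text
stop_grip 0.71 [320. 168.] [0.4848 0.0188]
green [ 289    0   64   73 2939] [319.9  36.1] [0.5031 0.107 ]
red [307 153  33  24 627] [322.8 166.2] [0.4867 0.0191]
red [ 277  262   59   59 2693] [305.8 291. ] [ 0.4512 -0.0793]
8.15 [ 0.47659628 -0.02733961  0.21118266] [-2.35722259e-04  7.74800116e-01  6.32206217e-01  1.51845614e-04] 0.07512937286816601
```

View pics/w3.png

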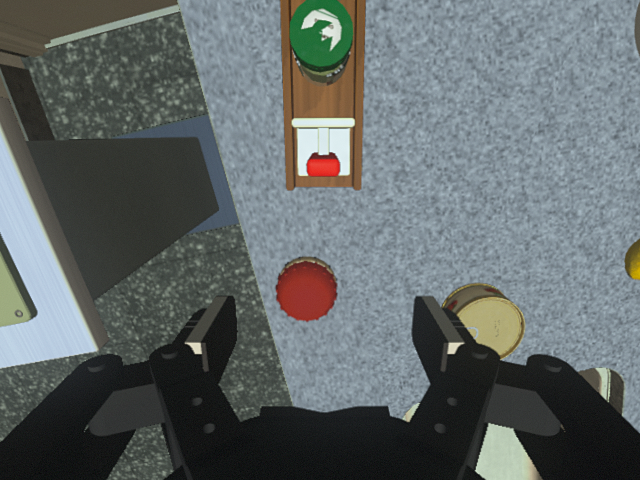

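The jar stands in the channel with its cap at (320,36). The red grip is at (323,165), 48 mm ahead in tool x and lined up in y. The timer at (306,291) is untouched.

>>> servo_tool --targets '[65, 28, 0, 0, 0, 65, 20, 0, 0, 0, 65, 0, 0, 40, 0, 65, 0, 0, 45, 0, 65, 0, 0, 30, 0, 65, 0, 0, 9, 0, 65, 0, 0, 0, 0, 15, 0, 0, 0, 0]' --newtons 30

```text
t: 8.95
position: [0.4877, 0.0191, 0.0888]
eef_rot: [0.001, 0.775, 0.632, 0.001]
contact_force: [0.7, -0.7, 0.8]
grip_width: 0.0517
gripper_force: 0.0
```

>>> servo_tool --targets '[15, 0, 0, 0, 0, 15, 0, 0, 0, 0, 15, 0, 0, 0, 0, 15, 0, 0, 0, 0]'

```text
t: 9.35
position: [0.4866, 0.0187, 0.088]
eef_rot: [0.0, 0.775, 0.632, 0.0]
contact_force: [-0.8, -0.0, -0.7]
grip_width: 0.0153
gripper_force: 0.0
```

Opening is 15 mm with no force, so I missed the post. I'll look again.

Run:
```python
from h import *
im=r.get_image('wrist');save(im,'w4')
im=r.get_image('scene');cv2.imwrite('pics/s4.png',cv2.resize(im['color'][150:300,220:400,::-1],(720,600),interpolation=3))
```

```text
(no output)
```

View pics/w4.png

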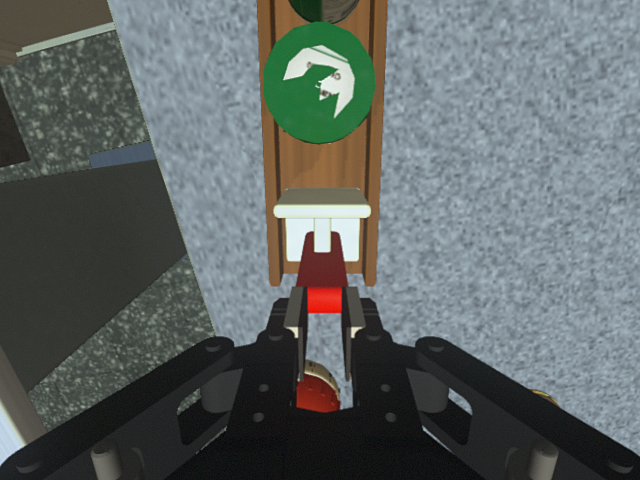

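View pics/s4.png

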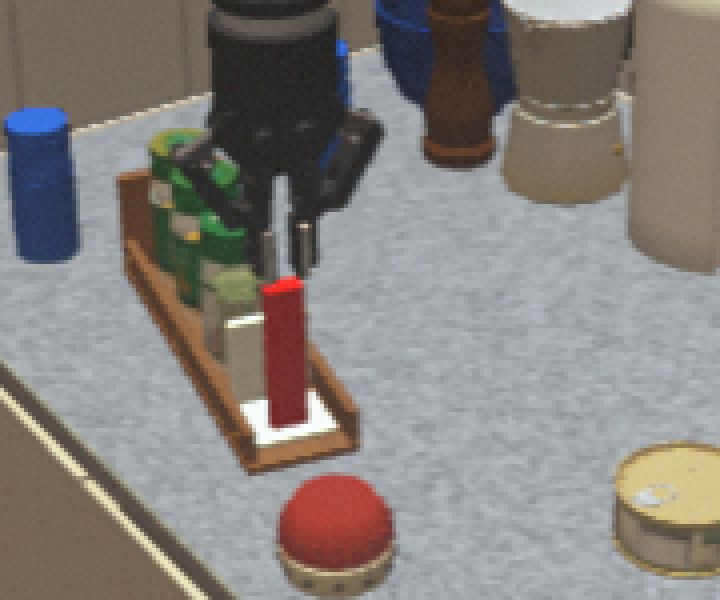

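The wrist picture shows the post's top at (324,300) between the fingertips. In the scene crop the tips stand just beyond the post's top. I'll compute the post top from this near view.

Run:
```python
from h import *
im=r.get_image('wrist');s=r.state()
p=s['position'];q=s['eef_rot'];ph=2*np.arctan2(q[2],q[1])
tx=np.array([np.cos(ph),np.sin(ph)]);ty=np.array([np.sin(ph),-np.cos(ph)])
for px in ([324,287],[324,313],[306,300],[343,300]):
  for z in (.119,):
    w=onz(im,px,z)[:2];d=w-p[:2];print(px,w.round(4),'tool xy',(d@tx).round(4),(d@ty).round(4))
# sight of TCP itself
T=np.array(im['camera_from_world'])
K=np.array([[im['fx'],0,im['cx']],[0,im['fy'],im['cy']],[0,0,1]])
for dz in (0,.019,.031):
  print(cv2.projectPoints(np.array([[*p[:2],p[2]+dz]]),cv2.Rodrigues(T[:3,:3])[0],T[:3,3],K,np.array(im['dist'],float))[0].ravel())
print(p,ph)
```

```text
[324, 287] [0.4893 0.0276] tool xy 0.0093 0.0012
[324, 313] [0.4867 0.0151] tool xy -0.0035 0.0012
[306, 300] [0.4801 0.0231] tool xy 0.003 -0.0068
[343, 300] [0.4963 0.0197] tool xy 0.003 0.0097
[321.70136516 278.53839831]
[321.4837486  293.94248671]
[321.32087801 305.48373145]
[0.48620272 0.01873577 0.08743234] 1.3677034698032233
```

Run:
```python
from h import *
im=r.get_image('wrist');T4=np.array(im['camera_from_world'])
K=np.array([[im['fx'],0,im['cx']],[0,im['fy'],im['cy']],[0,0,1]])
# w3 camera: same mount, shift by TCP displacement (same orientation)
s=r.state();D=np.array([0.47659628,-0.02733961,0.21118266])-s['position']
T3=T4.copy();T3[:3,3]=T4[:3,3]-T4[:3,:3]@D
def und(p): return cv2.undistortPoints(np.array([[p]],float),K,np.array(im['dist'],float))[0,0]
a=cv2.imread('pics/w3.png');b=cv2.imread('pics/w4.png')
def prof(i,c,r0,r1): print([(v,int(i[v,c,2])) for v in range(r0,r1,2)])
prof(a,323,148,182);prof(b,324,278,320)
# bright-top row extents
for n,i,rows in(('w3',a,(166,170,174)),('w4',b,(292,300,308))):
    for v in rows:
        x=np.nonzero((i[v,:,2]>170)&(i[v,:,1]<80)&(np.abs(np.arange(640)-323)<60))[0];print(n,v,x.min(),x.max())
for p,q in (([323,164],[324,287]),([323,177],[324,313])):
    X=cv2.triangulatePoints(T3[:3],T4[:3],und(p),und(q)).ravel();print(X[:3]/X[3])
sc=r.get_image('scene');T=np.array(sc['camera_from_world']);Ks=np.array([[sc['fx'],0,sc['cx']],[0,sc['fy'],sc['cy']],[0,0,1]])
for P in (s['position'],[.4877,.0215,.119]):
    u=cv2.projectPoints(np.array([P],float),cv2.Rodrigues(T[:3,:3])[0],T[:3,3],Ks,np.array(sc['dist'],float))[0].ravel();print('scene',u,'crop',(u-[220,150])*4)
```

```text
[(148, 218), (150, 218), (152, 220), (154, 187), (156, 88), (158, 114), (160, 229), (162, 229), (164, 233), (166, 232), (168, 232), (170, 233), (172, 231), (174, 223), (176, 139), (178, 143), (180, 144)]
[(278, 97), (280, 99), (282, 101), (284, 98), (286, 112), (288, 168), (290, 218), (292, 228), (294, 231), (296, 233), (298, 235), (300, 235), (302, 235), (304, 235), (306, 234), (308, 235), (310, 230), (312, 223), (314, 140), (316, 133), (318, 128)]
w3 166 307 339
w3 170 307 339
w3 174 309 337
w4 292 308 341
w4 300 308 340
w4 308 308 340
[0.48796718 0.02353603 0.10942314]
[0.48616222 0.01476501 0.11808685]
scene [290.70634149 230.00329416] crop [282.82536597 320.01317663]
scene [290.20229198 218.20442717] crop [280.8091679  272.81770869]
```

The near view puts the post's middle 3 mm ahead and shows the pads hiding part of its top. So the tips sit higher than I assumed. I'll open and go lower carefully.

>>> servo_tool --targets '[65, 0, 0, 0, 0, 65, 0, 0, 0, 0, 65, 0, 0, 0, 0, 65, 3, 1, 0, 0, 65, 0, 0, 8, 0, 65, 0, 0, 8, 0, 65, 0, 0, 6, 0, 65, 0, 0, 0, 0]'

```text
t: 10.4
position: [0.4862, 0.0217, 0.0636]
eef_rot: [-0.001, 0.775, 0.632, -0.001]
contact_force: [-0.1, -0.1, 0.5]
grip_width: 0.0653
gripper_force: 0.0
```

>>> servo_tool --targets '[20, 0, 0, 0, 0, 20, 0, 0, 0, 0, 20, 0, 0, 0, 0, 20, 0, 0, 0, 0, 20, 0, 0, 0, 0]'

```text
t: 10.9
position: [0.486, 0.0219, 0.0657]
eef_rot: [-0.001, 0.775, 0.632, -0.001]
contact_force: [-5.9, 1.9, 6.5]
grip_width: 0.0256
gripper_force: 31.2
```

The post is gripped at 25.6 mm, so I'll push along tool x.

>>> servo_tool --targets '[20, 5, 0, 0, 0, 20, 6, 0, 0, 0, 20, 6, 0, 0, 0, 20, 4, 0, 0, 0, 20, 4, 0, 0, 0, 20, 4, 0, 0, 0, 20, 4, 0, 0, 0, 20, 4, 0, 0, 0]'

```text
t: 11.7
position: [0.4933, 0.0576, 0.0657]
eef_rot: [-0.001, 0.775, 0.632, -0.002]
contact_force: [-5.7, -1.9, 7.7]
grip_width: 0.0255
gripper_force: 31.2
```

>>> servo_tool --targets '[20, 3, 0, 0, 0, 20, 3, 0, 0, 0, 20, 3, 0, 0, 0, 20, 0, 0, 0, 0]'

```text
t: 12.1
position: [0.4952, 0.0668, 0.0657]
eef_rot: [-0.001, 0.775, 0.632, -0.002]
contact_force: [-5.1, 0.3, 6.0]
grip_width: 0.0252
gripper_force: 31.2
```

>>> servo_tool --targets '[20, 2, 0, 0, 0, 20, 2, 0, 0, 0, 20, 2, 0, 0, 0, 20, 0, 0, 0, 0]'

```text
t: 12.5
position: [0.4963, 0.0725, 0.0657]
eef_rot: [-0.001, 0.775, 0.632, -0.002]
contact_force: [-5.9, 0.0, 5.6]
grip_width: 0.0257
gripper_force: 31.2
```

>>> servo_tool --targets '[20, 2, 0, 0, 0, 20, 2, 0, 0, 0, 20, 0, 0, 0, 0]'

```text
t: 12.8
position: [0.4972, 0.0764, 0.0657]
eef_rot: [-0.001, 0.775, 0.632, -0.002]
contact_force: [-5.8, -0.2, 6.4]
grip_width: 0.0254
gripper_force: 31.2
```

Run:
```python
from h import *
im=r.get_image('wrist');save(im,'w5');s=r.state();print(s['position'],s['contact_force'],s['gripper_force'])
```

```text
[0.49718474 0.07634934 0.06572241] [-6.37990842 -0.87521894  6.35625145] 31.169065833091736
```

View pics/w5.png

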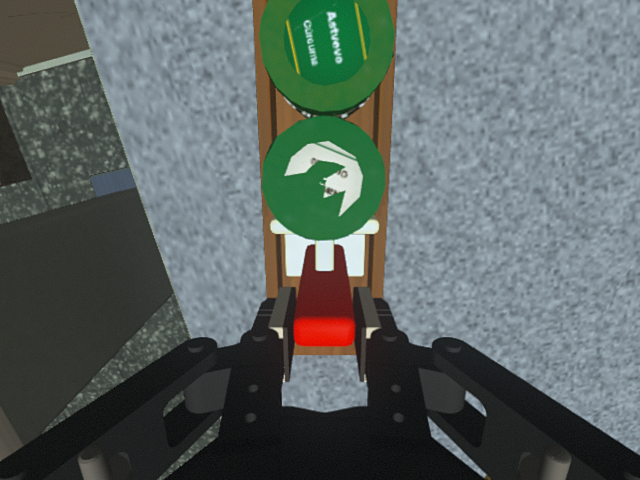

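The wrist view shows all upright: the stop touches jar 3 (323,178), which nearly touches jar 2 (327,50). I'll keep pushing until the force rises.

>>> servo_tool --targets '[20, 1.5, 0, 0, 0, 20, 1.5, 0, 0, 0, 20, 0, 0, 0, 0]'

```text
t: 13.15
position: [0.4977, 0.0791, 0.0657]
eef_rot: [-0.001, 0.775, 0.632, -0.002]
contact_force: [-6.0, -0.5, 5.9]
grip_width: 0.0256
gripper_force: 31.2
```

>>> servo_tool --targets '[20, 1.5, 0, 0, 0, 20, 1.5, 0, 0, 0, 20, 0, 0, 0, 0]'

```text
t: 13.45
position: [0.4983, 0.0819, 0.0657]
eef_rot: [-0.001, 0.775, 0.632, -0.002]
contact_force: [-5.7, -1.0, 6.4]
grip_width: 0.0253
gripper_force: 31.2
```

>>> servo_tool --targets '[20, 1.5, 0, 0, 0, 20, 1.5, 0, 0, 0, 20, 0, 0, 0, 0]'

```text
t: 13.75
position: [0.4989, 0.0848, 0.0657]
eef_rot: [-0.001, 0.775, 0.632, -0.002]
contact_force: [-6.3, -1.9, 6.2]
grip_width: 0.0254
gripper_force: 31.2
```

>>> servo_tool --targets '[20, 1, 0, 0, 0, 20, 1, 0, 0, 0, 20, 0, 0, 0, 0]'

```text
t: 14.05
position: [0.4991, 0.0858, 0.0657]
eef_rot: [-0.0, 0.775, 0.632, -0.003]
contact_force: [-7.3, -4.1, 6.6]
grip_width: 0.0253
gripper_force: 31.3
```

>>> servo_tool --targets '[20, 1, 0, 0, 0, 20, 0, 0, 0, 0]'

```text
t: 14.25
position: [0.4991, 0.0859, 0.0657]
eef_rot: [0.0, 0.775, 0.632, -0.003]
contact_force: [-7.6, -7.5, 7.6]
grip_width: 0.0254
gripper_force: 31.3
```

Run:
```python
from h import *
im=r.get_image('wrist');print(r.state()['position'],r.state()['contact_force'])
hsv=cv2.cvtColor(im['color'],cv2.COLOR_RGB2HSV)
t=r.get_image('top');a=cv2.resize(t['color'][215:305,190:345,::-1],(800,465),interpolation=3);cv2.imwrite('pics/t6.png',a)
```

```text
[0.49909762 0.08587149 0.0657105 ] [-7.50705489 -6.99003663  7.85160048]
```

View pics/t6.png

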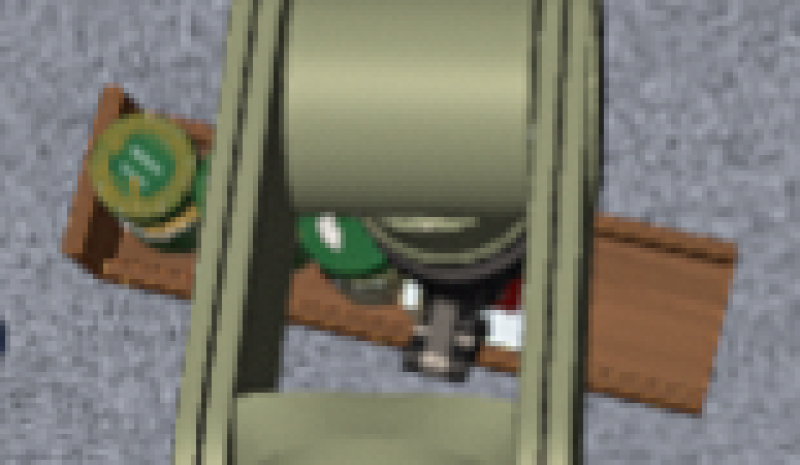

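The top crop shows jar 1 against the end wall (145,165), and the force has risen with no further motion, so the row is snug. I'll release, lift and check.

>>> servo_tool --targets '[20, -1, 0, 0, 0, 20, 0, 0, 0, 0, 35, 0, 0, 0, 0, 50, 0, 0, 0, 0, 60, 0, 0, 0, 0, 60, 0, 0, -10, 0, 60, 0, 0, -40, 0, 60, 0, 0, -45, 0]'

```text
t: 15.15
position: [0.4996, 0.0872, 0.1602]
eef_rot: [-0.001, 0.775, 0.632, -0.002]
contact_force: [-0.1, -0.2, 0.5]
grip_width: 0.0601
gripper_force: 0.0
```

>>> servo_tool --targets '[60, 0, 0, -30, 0, 60, -40, 0, 0, 0, 60, -40, 0, 0, 0, 60, 0, 0, 0, 0]'

```text
t: 15.55
position: [0.4851, 0.0054, 0.1916]
eef_rot: [0.001, 0.776, 0.63, -0.0]
contact_force: [0.5, 1.0, 0.8]
grip_width: 0.0601
gripper_force: 0.0
```

Run:
```python
from h import *
im=r.get_image('wrist');save(im,'w7');s=r.state();print(s['t'],s['position'],s['contact_force'])
```

```text
15.6 [0.48528437 0.0072905  0.19129843] [ 0.12747431  0.35159089 -0.34738995]
```

View pics/w7.png

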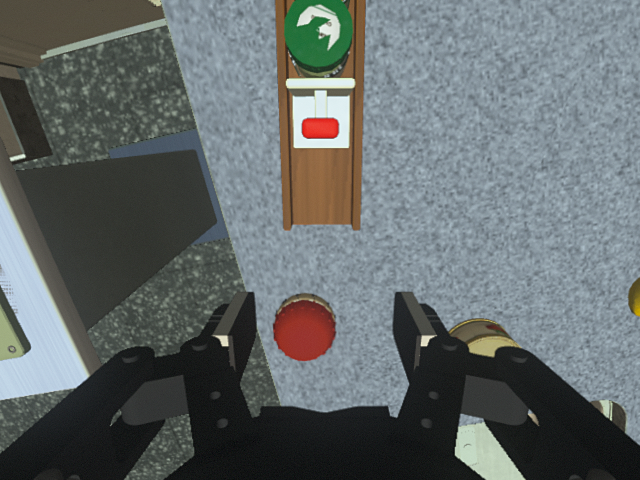

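The stop (plate at (320,83), grip at (320,128)) rests against the upright third jar (318,33). The gripper is clear and the timer is untouched, so I'm handing in.

```bash
python3 -c "
from cell import r
print(r.finish_job())"
```

```text
the job is handed in; nothing more can be done
None
```

The loose spice jar was set upright in the rack, the stop was pushed until the row of three was tight against the end wall and then released, and the job was handed in at about 15.6 s; no verdict was returned.

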